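# Vent the gas manifold through its tilted nipple

### The job

Pick up the vent coupler (steel body, blue grip) standing on the worktop and push it squarely, mouth first, onto the tilted nipple of the gas manifold until it snaps over the catches, then keep pressing so that it pushes the orange spring sleeve fully down and the vent stays open. Finish like that: still gripping the coupler and holding it down against the spring, not letting go. Leave the beaker, the vial and the rubber stopper standing where they are.

Things in the scene. Friction and masses are not known exactly. Their poses are not given: they have to be found in the camera images.
- manifold: Fixed gas manifold: dark steel plate 130 x 100 x 10 mm with an aluminium block 84 x 70 mm, top at 52 mm, a small dial gauge (top at 68 mm) and brass plugs. Origin: centre of the plate's underside on the worktop; z up; the nipple leans towards its -x side.
- nipple: Tilted vent nipple, fixed on the manifold. Origin: on its axis at the top face of its round aluminium boss, 66 mm above the worktop; z points outward along the axis, 25 degrees off vertical (push the coupler on along -z). Along z: brass collar diameter 34 to 8 mm, spring, orange sleeve with upper face at 24 mm, bare steel stem diameter 14 to 50 mm, tapering to diameter 6 at 58 mm.
- nipple_catches (a point): Point on the nipple's axis at the height of its four brass spring catches, 35 mm along the nipple's z. They stand out of the stem to a radius of 10 mm and give way when the coupler is pushed over them (about 3 to 8 N). The coupler has snapped on once its rim is 26 mm or less along the nipple's z.
- sleeve (a joint): Orange spring sleeve round the nipple (diameter 34, 6 mm thick): 0 m when up (vent shut), grows as the coupler's rim pushes it down the nipple, to its stop at 0.008 m (vent open). Its spring pushes back with 2.7 N at first, 10 N at the stop.
- coupler: Loose vent coupler, about 0.16 kg, 95 mm tall, round about z, standing upright mouth down. Origin: centre of the mouth's rim (underside); z up to the top. Mouth flared from diameter 26 at the rim to 16 at 5 mm in, with a lip there; bore 46 mm deep. Its rim meets the sleeve at 24 mm along the nipple's z and is at 16 mm with the sleeve at its stop.
- coupler_shoulder (a point): Point on the coupler's axis 52 mm above its rim. Below it the steel body, diameter 35 mm, whose flat upper face (shoulder) fingertips can push on; above it the blue ribbed grip, diameter 26 mm, 32 mm long, then a brass silencer of diameter 18 mm, 11 mm long.
- beaker: Bystander: small glass beaker, 48 x 54 x 58 mm, standing upright; origin at the centre of its underside.
- vial: Bystander: sample vial with white cap and orange septum, diameter 30, 56 mm tall, standing upright; origin at the centre of its underside.
- stopper: Bystander: red-brown rubber stopper, diameter 29, 28 mm tall, standing; origin at the centre of its underside.

How it is judged:
By the outcome, as a careful person would: the job done as asked, in the order asked, and still so for the second after the job is handed in, while the arm keeps its last pose, push and grip.
It also fails if it takes over 38 s, if anything falls off the work surface, if the arm or the gripper's body presses on something with over 40 N, if the wrist force passes 120 N, or if a joint passes its speed limit or range.

### The arm

A 7-joint arm with a two-finger parallel gripper is mounted at the origin on a cart in front of the work surface, level with it; the furniture and walls round the work are solid. World frame = base frame: x ahead of the robot, y to its left, z up, the work surface at z = 0. Lengths are in m, angles in rad, forces in N, time in s.
With the tool pointing down it reaches from about 0.425 to 0.825 m from the base axis. Payload 3.6 kg.
Tool frame: the origin (TCP) lies where the fingers leave the gripper's body, on its centre line; the fingertips stand 73 mm ahead of it and the grasp point (between the pads) lies 54 mm ahead of it; x points along the fingers, y is the direction in which the jaws open and shut, and the axes are right-handed (so a half turn about x gives the same grasp; the last joint's range is limited). The gripper opens to 85 mm and grips with 20 to 120 N. Pads are 22 mm wide; open, the fingers measure 114 mm over their backs; the gripper's body (76 mm by 85 mm) begins 54 mm behind the grasp point. The pads swing forward as they close: fully open they stand 13 mm farther back than shut.
Start: joints at [1.079, 0.615, -0.013, 1.423, 0.008, 1.103, -0.04], TCP at [0.292, -0.581, 0.304] pointing down, gripper open.
Joint ranges: [-3.12, 3.12], [-0.3, 2.06], [-1.34, 1.32], [0.26, 2.42], [-1.36, 4.5], [0.01, 1.98], [-2.84, 2.84]. Speed limits (rad/s): [2.79, 2.79, 3.14, 3.14, 3.14, 3.14, 3.14].

### API

Orientations are given as a unit quaternion [x, y, z, w].
In Python, from station import arm, snapshot, camera_info, ticket gives the robot as it stands. Calls block until the motion is done:
- arm.movep(position, orientation): joint-space move of the TCP to a pose.
- arm.line_to(position, velocity=0.15, ori=None): straight line of the TCP; ori=None keeps the orientation; velocity is the mean speed in m/s.
- arm.move_j(angles): joint-space move.
- arm.move_gripper(opening, effort=None): opening from 0.0 (shut) to 1.0 (fully open); effort is the grip in N (None keeps the last); returns when the fingers have stopped.
- arm.pause(seconds).
- arm.ik(position, orientation): joint angles nearest the present ones, or None.
- snapshot(name): name is "side" or "top" or "wrist"; returns the picture (420x560x3 uint8, blue, green, red); there is no depth.
- camera_info(name): a dict with "fx", "fy", "cx", "cy" (pixels), "dist_coeffs" ([k1, k2, p1, p2, k3] as OpenCV has them; the pictures are not rectified), "R" (3x3) and "t" (3): a world point X has camera coordinates R X + t; the wrist camera has in their place "T_tool_cam" (4x4, takes a point from camera to tool coordinates, whose origin is the TCP and whose axes are the tool frame's). Camera axes: x right, y down, z forward; pixel columns grow to the right and rows downward; lengths in m; the calibration is good to about 2 mm. A picture is of the moment at which its call begins: read the wrist's pose just before it. camera_info takes no time and is no camera call.
A pose or a line that the arm cannot do raises arm.MotionError and nothing moves.
- ticket.finish_job(): hands the job in, once; it reports no verdict.
Readings, each from a call of its own:
- arm.read_time(): time.
- arm.read_joint_positions(): joint angles.
- arm.read_dq(): joint speeds.
- arm.read_effort(): joint torques, N m.
- arm.read_tool_pos(): TCP position.
- arm.read_eef_rot(): TCP orientation.
- arm.read_ft_force(): force on the tool from outside, world axes, zero at the start.
- arm.read_wrist_torque(): the same for the moment, N m.
- arm.read_opening(): opening from 0.0 (shut) to 1.0 (fully open).
Only numpy, scipy, OpenCV 4.12 (cv2) and the standard library are available. Lean on these libraries where they do the work, as an engineer would, in place of code of your own. Each camera call takes 0.05 s, during which the arm holds its last target. There are 200 camera calls.

## Working session

There is one attempt and no reset: what is moved stays moved. The work goes in short steps, each a Python script; the robot and the scene stay as the last script left them, time stands still between calls to the robot, and variables do not carry over. Pictures are saved under pics/ and viewed, about 8 in all and at most 12, crops included, and the job is handed in when it is done.

```bash
mkdir -p pics; ls; python3 - <<'E'
from station import arm, snapshot, camera_info
import cv2, numpy as np
for n in("side","top","wrist"):
    cv2.imwrite(f"pics/{n}0.png",snapshot(n))
    c=camera_info(n); print(n,{k:np.round(v,4).tolist() for k,v in c.items() if not isinstance(v,str)})
print(arm.read_time(),arm.read_tool_pos(),arm.read_eef_rot())
E
```

```text
pics
side {'fx': 538.8758, 'fy': 538.8758, 'cx': 270.961, 'cy': 214.3752, 'dist_coeffs': [-0.0784, 0.0, 0.0, 0.0, 0.0], 'R': [[-0.9963, -0.086, 0.0037], [-0.0437, 0.4691, -0.882], [0.0741, -0.8789, -0.4711]], 't': [0.5904, 0.1215, 0.9806]}
top {'fx': 481.8068, 'fy': 481.8068, 'cx': 276.823, 'cy': 207.6635, 'dist_coeffs': [-0.1051, 0.0, 0.0, 0.0, 0.0], 'R': [[0.0028, -1.0, 0.0075], [-0.9933, -0.0037, -0.1157], [0.1157, -0.0071, -0.9933]], 't': [-0.0774, 0.5809, 0.9344]}
wrist {'fx': 368.9536, 'fy': 368.9536, 'cx': 270.6777, 'cy': 213.6783, 'dist_coeffs': [-0.081, 0.0, 0.0, 0.0, 0.0], 'T_tool_cam': [[0.0009, -0.2733, 0.9619, -0.0699], [1.0, 0.0007, -0.0007, 0.0006], [-0.0005, 0.9619, 0.2733, -0.0685], [0.0, 0.0, 0.0, 1.0]]}
0.15 [ 0.29173067 -0.580359    0.3029871 ] [-0.68784012 -0.16390029  0.68818779 -0.16251226]
```

View pics/side0.png

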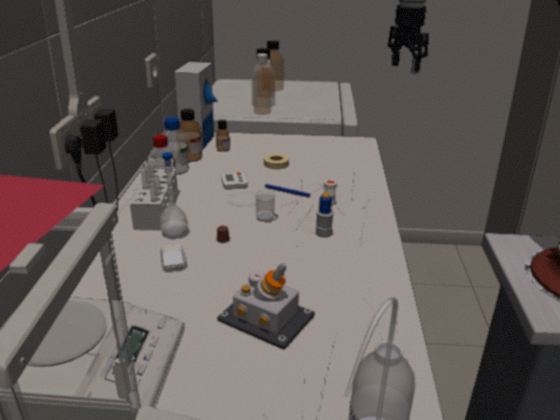

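View pics/top0.png

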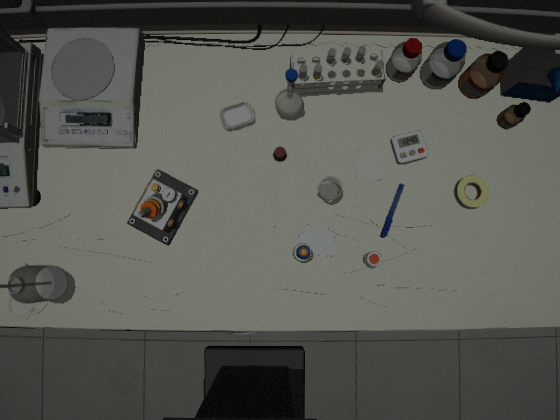

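```bash
cat > h.py <<'E'
import cv2, numpy as np
from station import arm, snapshot, camera_info
from scipy.spatial.transform import Rotation as Rn
def ray(n,uv,pose=None):
    c=camera_info(n);K=np.array([[c['fx'],0,c['cx']],[0,c['fy'],c['cy']],[0,0,1]])
    p=cv2.undistortPoints(np.array([[uv]],float),K,np.array(c['dist_coeffs']))[0,0]
    d=np.array([p[0],p[1],1.])
    if pose is None:
        R=np.array(c['R']);o=-R.T@np.array(c['t']);d=R.T@d
    else:
        T=np.array(c['T_tool_cam']);W=Rn.from_quat(pose[1]).as_matrix()
        o=W@T[:3,3]+pose[0];d=W@T[:3,:3]@d
    return o,d/np.linalg.norm(d)
def plane(n,uv,z,pose=None):
    o,d=ray(n,uv,pose);return o+d*(z-o[2])/d[2]
def tri(rays):
    A=0;b=0
    for o,d in rays:
        P=np.eye(3)-np.outer(d,d);A=A+P;b=b+P@o
    X=np.linalg.solve(A,b);return X,[np.linalg.norm((np.eye(3)-np.outer(d,d))@(X-o)) for o,d in rays]
def proj(n,X,pose=None):
    c=camera_info(n);K=np.array([[c['fx'],0,c['cx']],[0,c['fy'],c['cy']],[0,0,1]])
    if pose is None: R=np.array(c['R']);t=np.array(c['t'])
    else:
        T=np.array(c['T_tool_cam']);W=Rn.from_quat(pose[1]).as_matrix()
        R=(W@T[:3,:3]).T;t=-R@(W@T[:3,3]+pose[0])
    return cv2.projectPoints(np.atleast_2d(X).astype(float),cv2.Rodrigues(R)[0],t,K,np.array(c['dist_coeffs']))[0][:,0]
E
python3 - <<'E'
from h import *
t=cv2.imread('pics/top0.png');s=cv2.imread('pics/side0.png')
a=cv2.resize(t[165:250,120:205],(400,400),interpolation=3);b=cv2.resize(s[250:345,215:320],None,fx=3.8,fy=4.2,interpolation=3)
b=cv2.resize(s[250:350,215:315],(400,400),interpolation=3)
c=cv2.resize(t[230:275,280:400],(480,180),interpolation=3)
d=cv2.resize(s[175:240,295:345],(138,180),interpolation=3)
o=np.zeros((590,800,3),np.uint8);o[:400,:400]=np.clip(a*1.8,0,255);o[:400,400:]=b;o[405:585,:480]=c;o[405:585,490:628]=d
cv2.imwrite('pics/m.png',o)
print(plane('top',(303,252),.095),plane('top',(163,207),.01),plane('top',(373,258),.056),plane('top',(330,190),.05))
E
```

```text
[ 0.4910055  -0.12412422  0.095     ] [0.58450833 0.15984438 0.01      ] [ 0.48032755 -0.26351409  0.056     ] [ 0.61510602 -0.18107437  0.05      ]
```

View pics/m.png

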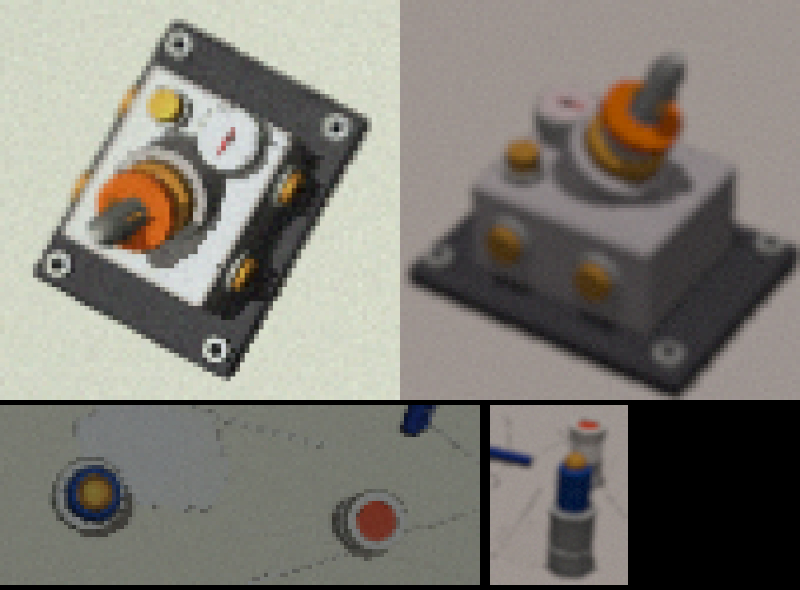

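```bash
python3 - <<'E'
from h import *
t=cv2.imread('pics/top0.png');s=cv2.imread('pics/side0.png')
T=lambda x,y:(x*85/400-.5+120+.1,y*85/400-.5+165+.1)
S=lambda x,y:((x-400)/4+215-.4,y/4+250-.4)
top=[plane('top',T(*p),.0115) for p in[(178,44),(335,125),(57,263),(215,350)]]
sid=[plane('side',S(*p),.0115) for p in[(433,252),(769,244),(668,351)]]
print(np.round(top,4),'\n',np.round(sid,4))
a,b,c,d=top
x=(a+b-c-d)[:2];print('yaw x',np.degrees(np.arctan2(x[1],x[0])),'short',np.degrees(np.arctan2(*(b+d-a-c)[:2][::-1])),'centre',np.mean(top,0))
y=np.degrees(np.arctan2(x[1],x[0]))
# orange centroid
def cen(im,lo,hi,box):
    h=cv2.cvtColor(im,cv2.COLOR_BGR2HSV);m=cv2.inRange(h,lo,hi);k=np.zeros_like(m);x0,y0,x1,y1=box;k[y0:y1,x0:x1]=m[y0:y1,x0:x1]
    n,l,st,ce=cv2.connectedComponentsWithStats(k);i=1+np.argmax(st[1:,4]);return ce[i],st[i]
for n,im,box in(('top',t,(120,165,205,250)),('side',s,(215,250,315,350))):
    print(n,cen(im,(5,180,120),(14,255,255),box))
print('tip',tri([ray('top',T(105,232)),ray('side',S(672,62))]))
q,st=cen(t,(105,120,40),(125,255,255),(285,235,320,270));print('blue top',q,st,plane('top',q,.084))
g,st=cen(t,(12,90,60),(32,255,255),(290,240,315,265));print('brass top',g,st,plane('top',g,.095))
gs,st=cen(s,(12,90,60),(32,255,255),(310,185,340,240));print('brass side',gs,st,tri([ray('top',g),ray('side',gs)]))
# reach check
for yaw in np.arange(-180,180,30):
    z=np.array([0,0,-1.]);r=np.radians(yaw);yy=np.array([np.cos(r),np.sin(r),0]);R=np.c_[z,yy,np.cross(z,yy)]
    j=arm.ik([.491,-.124,.125],Rn.from_matrix(R).as_quat())
    n=np.r_[-np.sin(np.radians(25))*np.array([np.cos(np.radians(y)),np.sin(np.radians(y))]),np.cos(np.radians(25))]
    R2=Rn.align_vectors([-n],[[0,0,-1]])[0].as_matrix()@R
    k=arm.ik(np.array([.57,.165,.066])+.141*n,Rn.from_matrix(R2).as_quat())
    print(yaw,None if j is None else np.round(j,2),None if k is None else np.round(k,2))
E
```

```text
[[0.6537 0.1735 0.0115]
 [0.6175 0.1025 0.0115]
 [0.556  0.2241 0.0115]
 [0.5183 0.1529 0.0115]] 
 [[0.6573 0.1662 0.0115]
 [0.5206 0.1484 0.0115]
 [0.5575 0.2177 0.0115]]
yaw x -27.157823248255006 short -117.43676502405863 centre [0.5863968  0.16323352 0.0115    ]Traceback (most recent call last):
  File "<stdin>", line 16, in <module>
  File "<stdin>", line 14, in cen
    return _wrapfunc(a, 'argmax', axis=axis, out=out, **kwds)
    return bound(*args, **kwds)
ValueError: attempt to get argmax of an empty sequence
```

```bash
python3 - <<'E'
from h import *
t=cv2.imread('pics/top0.png');s=cv2.imread('pics/side0.png')
T=lambda x,y:(x*85/400-.4+120,y*85/400-.4+165)
S=lambda x,y:((x-400)/4+215-.4,y/4+250-.4)
y=-27.3
def cen(im,lo,hi,box):
    h=cv2.cvtColor(im,cv2.COLOR_BGR2HSV);m=cv2.inRange(h,lo,hi);k=np.zeros_like(m);x0,y0,x1,y1=box;k[y0:y1,x0:x1]=m[y0:y1,x0:x1]
    n,l,st,ce=cv2.connectedComponentsWithStats(k)
    if n<2: return None,None
    i=1+np.argmax(st[1:,4]);return ce[i],st[i]
print('tip',tri([ray('top',T(105,232)),ray('side',S(672,62))]))
q,st=cen(t,(105,100,30),(130,255,255),(285,235,320,270));print('blue top',q,st,plane('top',q,.084))
g,st=cen(t,(10,70,40),(32,255,255),(290,240,315,265));print('brass top',g,st)
gs,st=cen(s,(10,70,40),(32,255,255),(310,185,340,240));print('brass side',gs,st)
if g is not None: print(plane('top',g,.095))
if g is not None and gs is not None: print(tri([ray('top',g),ray('side',gs)]))
for yaw in np.arange(-180,180,30):
    z=np.array([0,0,-1.]);r=np.radians(yaw);yy=np.array([np.cos(r),np.sin(r),0]);R=np.c_[z,yy,np.cross(z,yy)]
    j=arm.ik([.491,-.124,.125],Rn.from_matrix(R).as_quat())
    n=np.r_[-np.sin(np.radians(25))*np.array([np.cos(np.radians(y)),np.sin(np.radians(y))]),np.cos(np.radians(25))]
    R2=Rn.align_vectors([-n],[[0,0,-1]])[0].as_matrix()@R
    k=arm.ik(np.array([.57,.165,.066])+.141*n,Rn.from_matrix(R2).as_quat())
    print(yaw,None if j is None else np.round(j,2),None if k is None else np.round(k,2))
E
```

```text
tip (array([0.55975179, 0.17440447, 0.1156647 ]), [np.float64(0.0005906183538545582), np.float64(0.0005906183538547161)])
blue top [302.73972603 252.30136986] [297 245  13  14  73] [ 0.49070405 -0.12430881  0.084     ]
brass top [303.33898305 251.40677966] [300 247   8   9  59]
brass side [325.74358974 194.56410256] [322 192   8   6  39]
[ 0.49211113 -0.12476     0.095     ]
(array([ 0.49263366, -0.1249668 ,  0.0919949 ]), [np.float64(0.00044605723354912663), np.float64(0.0004460572335490692)])
-180 [-0.07  0.7   0.41  2.02 -0.54  0.53 -2.41] [ 0.13  0.85 -1.15  2.    1.4   1.21  1.42]
-150 [ 0.01  0.68  0.3   2.02 -0.4   0.5  -2.02] [-1.08  0.71  0.85  2.04 -0.53  0.34 -2.58]
-120 [ 0.09  0.67  0.17  2.02 -0.23  0.48 -1.67] [-1.02  0.67  0.73  2.04 -0.27  0.31 -2.32]
-90 [ 0.17  0.66  0.05  2.01 -0.07  0.47 -1.3 ] [-0.97  0.65  0.65  2.03 -0.07  0.3  -1.98]
-60 [ 0.24  0.66 -0.05  2.01  0.07  0.47 -0.91] [-0.93  0.63  0.59  2.03  0.08  0.3  -1.6 ]
-30 [ 0.3   0.66 -0.15  2.01  0.2   0.48 -0.51] [-0.9   0.62  0.52  2.03  0.21  0.31 -1.21]
0 [ 0.37  0.67 -0.25  2.01  0.33  0.5  -0.12] [-0.77  0.58  0.33  2.03  0.55  0.36 -1.01]
30 [ 0.44  0.68 -0.35  2.    0.45  0.53  0.29] [-0.62  0.56  0.1   2.02  0.81  0.44 -0.73]
60 [ 0.51  0.7  -0.46  2.    0.57  0.56  0.7 ] [-0.64  0.57  0.13  2.03  0.78  0.43 -0.19]
90 [ 0.56  0.72 -0.54  2.    0.65  0.6   1.14] [-0.52  0.56 -0.05  2.02  0.93  0.51  0.2 ]
120 [ 0.87  0.97 -1.15  1.99  1.11  1.01  1.24] [-0.16  0.63 -0.58  2.01  1.2   0.78  0.5 ]
150 [-0.15  0.73  0.56  2.02 -0.69  0.58 -2.78] [-0.16  0.63 -0.58  2.01  1.2   0.78  1.02]
```

```bash
cat >> h.py <<'E'
def Rdown(yaw):
    r=np.radians(yaw);z=np.array([0,0,-1.]);y=np.array([np.cos(r),np.sin(r),0]);return np.c_[z,y,np.cross(z,y)]
def pose(): return arm.read_tool_pos(),arm.read_eef_rot()
E
python3 - <<'E'
from h import *
q=Rn.from_matrix(Rdown(-30)).as_quat()
arm.movep([.492,-.1245,.26],q)
p=pose();im=snapshot('wrist');cv2.imwrite('pics/w1.png',im)
print(arm.read_time(),p,proj('wrist',[[.492,-.1245,.095],[.492,-.1245,.052]],p))
h=cv2.cvtColor(im,cv2.COLOR_BGR2HSV)
for nm,lo,hi in(('brass',(10,70,40),(32,255,255)),('blue',(105,100,30),(130,255,255))):
    n,l,st,ce=cv2.connectedComponentsWithStats(cv2.inRange(h,lo,hi))
    for i in range(1,n):
        if st[i,4]>80: print(nm,ce[i],st[i],plane('wrist',ce[i],.095,p))
E
```

```text
2.0167 (array([ 0.4919782 , -0.12621476,  0.26000732]), array([-0.61275989, -0.35229683,  0.61303414, -0.35298924])) [[269.34649245 213.72825347]
 [269.51655079 198.51179191]]
brass [270.41960784 213.08823529] [258 200  26  26 510] [ 0.49283535 -0.12447609  0.095     ]
blue [270.48939394 203.11363636] [252 185  38  44 660] [ 0.49629391 -0.11861413  0.095     ]
blue [468.23321555 300.90812721] [436 293  64  18 566] [ 0.58460638 -0.25512922  0.095     ]
```

View pics/w1.png

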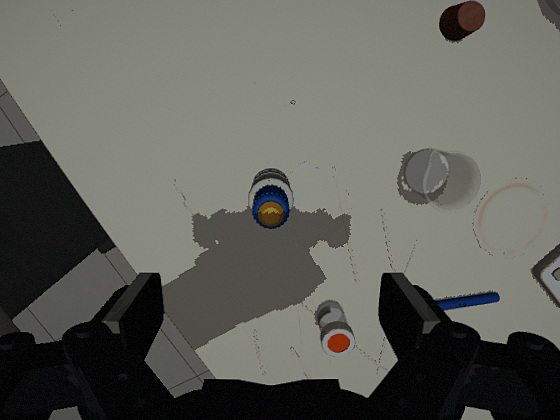

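```bash
cat >> h.py <<'E'
L=.126
def axis(yaw=-27.3,tilt=25):
    a,b=np.radians([yaw,tilt]);return np.r_[-np.sin(b)*np.cos(a),-np.sin(b)*np.sin(a),np.cos(b)]
def Rtool(n,yaw=-30): return Rn.align_vectors([-n],[[0,0,-1]])[0].as_matrix()@Rdown(yaw)
E
python3 - <<'E'
from h import *
q=Rn.from_matrix(Rdown(-30)).as_quat()
arm.line_to([.4926,-.1245,.126],velocity=.12,ori=q);arm.pause(.15)
print(pose()[0],arm.read_ft_force())
arm.move_gripper(0,effort=90);arm.pause(.2)
print(arm.read_opening(),pose()[0],arm.read_ft_force())
arm.line_to([.4926,-.1245,.28],velocity=.2)
print(arm.read_opening(),arm.read_ft_force(),arm.read_time())
n=axis();tip=plane('top',(105*85/400-.4+120,232*85/400-.4+165),.1175);O=tip-.057*n;O[2]=.066;print('O',O)
np.save('O.npy',O)
arm.movep(O+(.09+L)*n,Rn.from_matrix(Rtool(n)).as_quat());arm.pause(.3)
p=pose();print(p,'want',O+(.09+L)*n,arm.read_time(),arm.read_ft_force())
w=snapshot('wrist');s=snapshot('side');cv2.imwrite('pics/w2.png',w);cv2.imwrite('pics/s2.png',s);np.save('p2.npy',np.r_[p[0],p[1]])
o=np.zeros((600,800,3),np.uint8);o[:420,:560]=w
c=cv2.resize(s[180:340,220:340],(240*1,320));o[:320,560:]=c
cv2.imwrite('pics/m2.png',o)
E
```

```text
[ 0.49294499 -0.12461671  0.12665677] [ 0.69673241  0.04527299 -0.11984018]
0.2789167095503079 [ 0.49279546 -0.12456346  0.12629332] [-0.16207379  0.58085868  4.75622769]
0.28246930045553126 [-0.06065837  0.39888145 -2.00904346] 5.1417
O [0.58037647 0.16283793 0.066     ]
(array([0.49976452, 0.20344011, 0.26186621]), array([ 0.68083595,  0.21550513, -0.51571327,  0.47334952])) want [0.49925856 0.204706   0.26176248] 6.6583 [ 0.14097573 -0.81707389 -1.44581496]
```

View pics/m2.png

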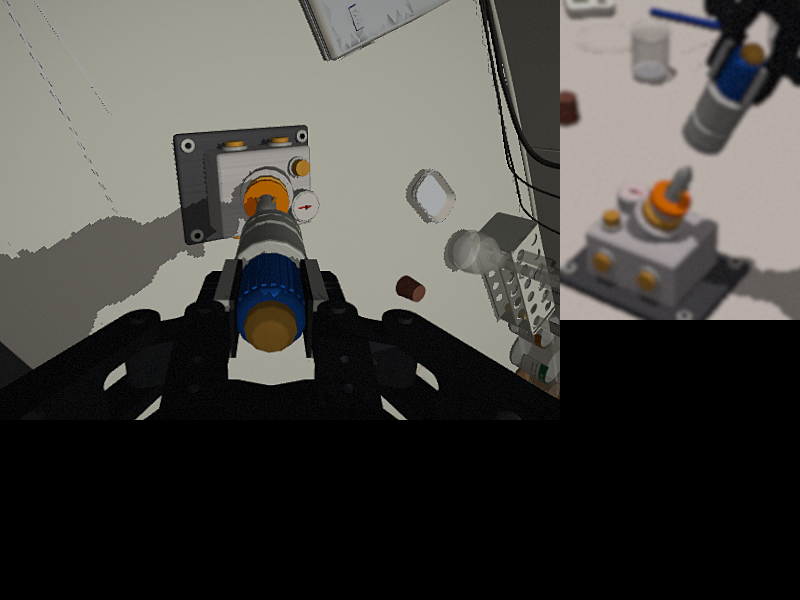

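```bash
python3 - <<'E'
from h import *
p=np.load('p2.npy');p=(p[:3],p[3:]);W=Rn.from_quat(p[1]).as_matrix();O=np.load('O.npy');n=axis()
print('tool x vs -n deg',np.degrees(np.arccos(-W[:,0]@n)), 'lateral', (lambda e:W.T@(e-(e@n)*n))(p[0]-O))
out=[]
for nm,f,box,ps in(('wrist','w2',(205,115,325,235),p),('side','s2',(245,205,345,305),None)):
    im=cv2.imread(f'pics/{f}.png');x0,y0,x1,y1=box;k=400/(x1-x0);c=cv2.resize(im[y0:y1,x0:x1],(400,400),interpolation=2)
    ax=proj(nm,[p[0]+W[:,0]*d for d in np.linspace(.05,.24,20)],ps)
    nx=proj(nm,[O+n*d for d in (0,.008,.024,.058)],ps)
    q=lambda u:tuple(np.int32((np.array(u)-[x0,y0]+.5)*k))
    for u in ax: cv2.circle(c,q(u),1,(0,255,0),-1)
    for u in nx: cv2.circle(c,q(u),2,(255,0,255),-1)
    out.append(c)
cv2.imwrite('pics/m3.png',np.hstack(out))
E
```

```text
tool x vs -n deg 0.05781700513176411 lateral [1.02381056e-06 1.02039524e-03 8.43497881e-04]
```

View pics/m3.png

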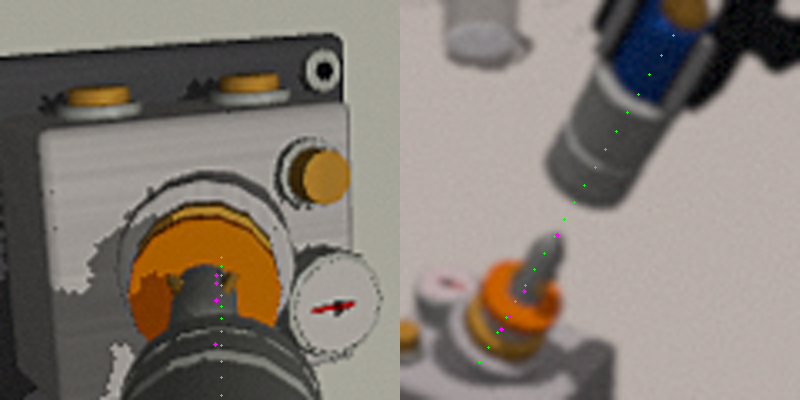

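```bash
cat > look.py <<'E'
from h import *
def sleeve(im,box):
    x0,y0,x1,y1=box;h=cv2.cvtColor(im,cv2.COLOR_BGR2HSV);m=np.zeros(h.shape[:2],np.uint8)
    m[y0:y1,x0:x1]=cv2.inRange(h,(6,190,60),(16,255,255))[y0:y1,x0:x1]
    c=max(cv2.findContours(m,0,1)[0],key=cv2.contourArea);return c[:,0]
if __name__=='__main__':
    p=np.load('p2.npy');p=(p[:3],p[3:]);W=Rn.from_quat(p[1]).as_matrix();O=np.load('O.npy');n=axis()
    print('tool z',W[:,2],'tool y',W[:,1])
    th=np.linspace(0,2*np.pi,72,endpoint=False)
    circ=lambda c,r:np.array([c+r*(np.cos(t)*W[:,1]+np.sin(t)*W[:,2]) for t in th])
    w=cv2.imread('pics/w2.png');s=cv2.imread('pics/s2.png')
    rp=proj('wrist',circ(p[0]+L*W[:,0],.0175),p);print('pred rim wrist x',rp[:,0].min(),rp[:,0].max(),'top',rp[:,1].min())
    for nm,im,ps,box in(('wrist',w,p,(205,115,325,235)),('side',s,None,(245,205,345,305))):
        c=sleeve(im,box);print(nm,'orange x',c[:,0].min(),c[:,0].max(),'y',c[:,1].min(),c[:,1].max())
        for dO in (0,1,2):
            Oq=O+(0,-.001*W[:,1],-.001*W[:,2])[dO]
            e=np.r_[proj(nm,circ(Oq+.024*n,.017),ps),proj(nm,circ(Oq+.018*n,.017),ps)]
            print('  pred',e.min(0),e.max(0))
E
python3 look.py
```

```text
tool z [-0.49821378 -0.86682445 -0.0199601 ] tool y [ 0.78167254 -0.45899555  0.42226903]
pred rim wrist x 239.76532382812957 302.0417799806498 top 205.32130716107574
wrist orange x 244 281 y 179 216
  pred [246.2157357  180.14931004] [292.64886326 226.69339561]
  pred [244.85120361 180.14949532] [291.28380295 226.69339114]
  pred [246.19123875 178.80816043] [292.67059378 225.41328459]
side orange x 265 283 y 271 288
  pred [263.9222434  268.78958969] [285.70195907 288.5505322 ]
  pred [264.39667566 269.2021389 ] [286.18030267 288.97727945]
  pred [263.54717572 269.07062222] [285.3478077  288.85465521]
```

```bash
cat >> h.py <<'E'
def goto(O,n,d,v=.08,pre=np.zeros(3)):
    q=Rn.from_matrix(Rtool(n)).as_quat();t=O+(d+L)*n
    arm.line_to(t+pre,velocity=v,ori=q);arm.pause(.15);return t-arm.read_tool_pos()
E
python3 - <<'E'
from h import *
from look import sleeve
O=np.load('O.npy');n=axis();W=Rtool(n);O=O-.002*W[:,1]-.0011*W[:,2];np.save('O.npy',O)
e=goto(O,n,.066);print(W.T@e);e2=goto(O,n,.066,pre=e);print(W.T@e2,arm.read_ft_force(),arm.read_time())
p=pose();w=snapshot('wrist');s=snapshot('side');cv2.imwrite('pics/w4.png',w);cv2.imwrite('pics/s4.png',s);W=Rn.from_quat(p[1]).as_matrix()
th=np.linspace(0,2*np.pi,72,endpoint=False)
circ=lambda c,r:np.array([c+r*(np.cos(t)*W[:,1]+np.sin(t)*W[:,2]) for t in th])
out=[]
for nm,im,box,ps in(('wrist',w,(215,135,335,255),p),('side',s,(245,215,335,305),None)):
    x0,y0,x1,y1=box;k=400/(x1-x0);c=cv2.resize(im[y0:y1,x0:x1],(400,400),interpolation=2);c=np.uint8(np.clip(c*1.4,0,255))
    q=lambda u:tuple(np.int32((np.array(u)-[x0,y0]+.5)*k))
    pts=[(O+n*a,(255,0,255)) for a in(.024,.035,.05,.058)]+[(p[0]+W[:,0]*a,(0,255,0)) for a in np.linspace(.06,L,12)]
    pts+=[(a,(255,0,255)) for a in circ(O+.024*n,.017)]+[(a,(0,255,0)) for a in circ(p[0]+L*W[:,0],.0175)]
    for X,col in pts: cv2.circle(c,q(proj(nm,X,ps)[0]),1,col,-1)
    out.append(c)
cv2.imwrite('pics/m4.png',np.hstack(out))
E
```

```text
[ 0.00035308 -0.00015803  0.00027028]
[-0.00023426  0.00010862 -0.00023105] [ 0.5073793  -0.25022379 -1.54362323] 7.7583
```

View pics/m4.png

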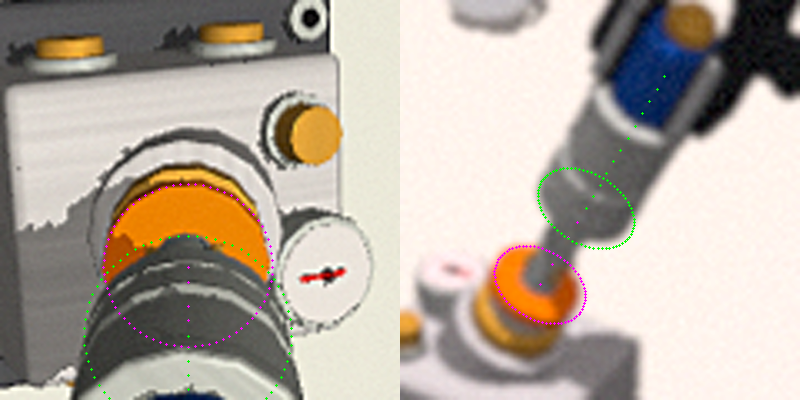

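```bash
python3 - <<'E'
from h import *
O=np.load('O.npy');n=axis();W=Rtool(n);F0=np.array([.51,-.25,-1.54])
for d in(.056,.050,.046,.042,.038,.034):
    e=goto(O,n,d,.06);F=W.T@(arm.read_ft_force()-F0)
    print(d,'F tool',np.round(F,2),'err mm',np.round(W.T@e*1e3,2),'M',np.round(W.T@arm.read_wrist_torque(),2),arm.read_opening(),arm.read_time())
    if np.linalg.norm(F)>8: break
E
```

```text
0.056 F tool [-1.25 -0.78 -0.55] err mm [-0.07 -0.01  0.  ] M [-0.01 -0.05 -0.58] 0.2778196392317629 8.3167
0.05 F tool [-0.25 -0.11  0.38] err mm [-0.01  0.    0.02] M [-0.03 -0.06 -0.58] 0.27773563714597627 8.7167
0.046 F tool [ 1.35 -0.8  -2.05] err mm [0.07 0.08 0.51] M [-0.04  0.35 -0.58] 0.2777441988620578 9.1167
0.042 F tool [ 1.38 -0.42 -2.52] err mm [-0.01  0.12  0.5 ] M [-0.03  0.61 -0.69] 0.2786457816511219 9.5167
0.038 F tool [ 1.9  -1.5  -2.19] err mm [-0.05  0.08  0.41] M [-0.03  0.86 -0.72] 0.2789711124850737 9.9167
0.034 F tool [-1.06 -1.28 -3.25] err mm [0.2  0.13 0.54] M [ 0.01  1.02 -0.93] 0.27909706960489944 10.3167
```

```bash
python3 - <<'E'
from h import *
O=np.load('O.npy');n=axis();W=Rtool(n);F0=np.array([.51,-.25,-1.54])
def rep(d,e):
    F=W.T@(arm.read_ft_force()-F0)
    print(np.round(d,4),'F',np.round(F,2),'err',np.round(W.T@e*1e3,2),'M',np.round(W.T@arm.read_wrist_torque(),2),round(arm.read_opening(),3),'t',round(arm.read_time(),2));return F
for k in range(3):
    O=O-.0006*W[:,2]-.0002*W[:,1]
    F=rep(.034,goto(O,n,.034,.03))
    if abs(F[2])<1.2: break
np.save('O.npy',O)
for d in(.030,.027,.0245,.022):
    F=rep(d,goto(O,n,d,.04))
    if np.linalg.norm(F)>25: break
E
```

```text
0.034 F [-3.02 -0.97 -3.65] err [ 0.16 -0.02  0.14] M [-0.02  0.84 -0.84] 0.276 t 10.72
0.034 F [-4.47 -0.92 -2.11] err [ 0.05 -0.14 -0.16] M [-0.03  0.66 -0.75] 0.281 t 11.12
0.034 F [-6.36 -0.23 -1.93] err [-0.05 -0.18 -0.35] M [ 0.01  0.46 -0.61] 0.282 t 11.52
0.03 F [ 2.85 -0.46 -0.72] err [-0.54 -0.04 -0.51] M [-0.04  0.54 -0.47] 0.279 t 11.92
0.027 F [ 2.04  1.14 -0.72] err [-0.21  0.   -0.61] M [-0.02  0.26 -0.47] 0.28 t 12.32
0.0245 F [-3.79 -0.19  0.07] err [ 0.21 -0.05 -0.34] M [ 0.01 -0.18 -0.51] 0.28 t 12.72
0.022 F [-5.94 -0.18  1.7 ] err [ 0.07 -0.09 -0.26] M [ 0.01 -0.35 -0.49] 0.283 t 13.12
```

```bash
python3 - <<'E'
from h import *
O=np.load('O.npy');n=axis();W=Rtool(n);F0=np.array([.51,-.25,-1.54])
O=O+.0003*W[:,2];np.save('O.npy',O)
for d in(.019,.017,.0155,.0145,.0135,.0125,.0115,.0105,.0095):
    e=goto(O,n,d,.03);F=W.T@(arm.read_ft_force()-F0);a=(arm.read_tool_pos()-O)@n-L
    print(d,'act',round(a*1e3,2),'F',np.round(F,2),'err',np.round(W.T@e*1e3,2),'M',np.round(W.T@arm.read_wrist_torque(),2),round(arm.read_opening(),3),'t',round(arm.read_time(),2))
    if F[0]<-24 or np.linalg.norm(F)>35: break
p=pose();np.save('p5.npy',np.r_[p[0],p[1]])
w=snapshot('wrist');s=snapshot('side');cv2.imwrite('pics/w5.png',w)
cv2.imwrite('pics/m5.png',np.hstack([cv2.resize(w[130:270,200:340],(400,400),interpolation=2),cv2.resize(s[215:305,245:335],(400,400),interpolation=2)]))
E
```

```text
0.019 act 19.25 F [-8.37 -0.29  2.67] err [ 0.25 -0.07 -0.01] M [ 0.05 -0.46 -0.55] 0.274 t 13.52
0.017 act 17.47 F [-10.32   0.17   2.69] err [ 0.47 -0.08 -0.01] M [-0.04 -0.53 -0.63] 0.279 t 13.92
0.0155 act 17.2 F [-20.97  -0.74   3.92] err [ 1.7  -0.08  0.15] M [-0.04 -0.92 -0.82] 0.276 t 14.32
0.0145 act 17.09 F [-28.8   -1.51   4.99] err [ 2.59 -0.1   0.21] M [ 0.01 -1.23 -0.95] 0.28 t 14.72
```

View pics/m5.png

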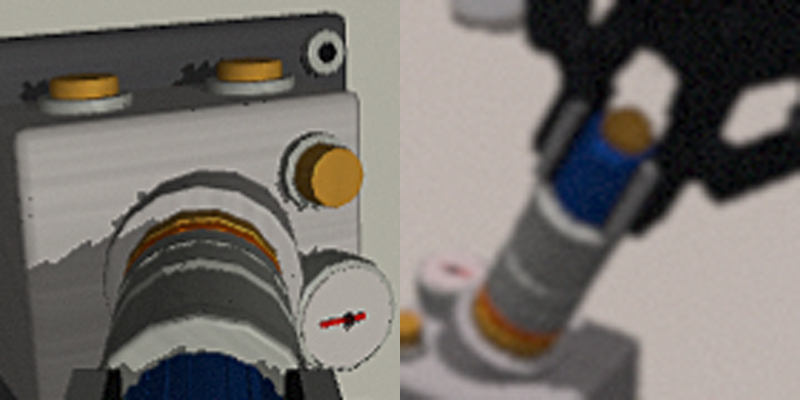

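```bash
python3 - <<'E'
from h import *
from station import ticket
p0=arm.read_tool_pos();arm.pause(.6);W=Rtool(axis())
print((arm.read_tool_pos()-p0)*1e3,W.T@arm.read_ft_force(),arm.read_opening(),arm.read_time())
ticket.finish_job()
E
```

```text
[-0.00454589  0.00095694 -0.00238173] [-26.88231589  -1.56304542   5.19469975] 0.27543355498111305 15.4167
the job is handed in; nothing more can be done
```

The coupler is on the nipple, past the catches, and held down with the sleeve at its stop. I handed the job in at 15.4 s with the arm still gripping and pressing.

- **Pick-up:** I gripped the coupler by its blue grip and found the nipple in the top, side and wrist pictures. I lined the coupler up along the nipple's axis and shifted it about 2 mm sideways from the wrist picture.
- **Pushing on:** I pushed on in small steps. At first the coupler rubbed sideways with about 3 N, so I shifted it another 1.5 mm. The push rose to about 6 N and then dropped as it passed the catches, which fits a snap.
- **Sleeve:** The push then climbed from 6 to 10 N and hit a hard stop. The arm ended pressing with about 27–29 N.
- **Last checks:** The picture shows the sleeve squeezed down against the brass collar and the coupler in line with the nipple. Over the last 0.6 s the arm moved less than 0.01 mm and the grip did not slip.

**Small disagreements:** My estimate of the rim at the stop is 17.1 mm, against the expected 16 mm. I put this down to calibration or how high I gripped the coupler. A sideways force of about 5 N also remained.

I did not take a closing picture of the beaker, vial and stopper. The arm had no contact near them that I noticed.

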